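Close the short square bottle's spout

ROBOT

A 6-joint arm with a two-finger parallel gripper is mounted at the origin on the work surface. World frame = base frame: x ahead of the robot, y to its left, z up, the work surface at z = 0. Lengths are in m, angles in rad, forces in N, time in s.
With the tool pointing down it reaches from about 0.3 to 0.95 m from the base axis. Payload 3.1 kg.
Tool frame: the origin (TCP) lies on the centre line of the jaws, within the pads' length; the fingertips stand 25 mm ahead of it and the grasp point (between the pads) lies 6 mm ahead of it; z points along the fingers, y is the line along which they close (so a half turn about z gives the same grasp; the last joint's range is limited). The gripper opens to 85 mm and grips with 20 to 120 N. Pads are 22 mm wide; open, the fingers measure 114 mm over their backs; the gripper's body (76 mm by 85 mm) begins 54 mm behind the grasp point. The pads swing forward as they close: fully open they stand 13 mm farther back than shut.
Start: joints at [1.204, 0.308, 1.634, -0, 1.2, -0.07], TCP at [0.183, 0.598, 0.256] pointing down, gripper open.
Joint ranges: [-3.06, 3.06], [-0.79, 1.96], [0.05, 2.63], [-1.19, 4.34], [0.05, 2.64], [-2.94, 2.94]. Speed limits (rad/s): [2.79, 2.79, 3.14, 3.14, 3.14, 3.14].

INTERFACE

Orientations are given as a 3x3 rotation matrix whose columns are the frame's x, y, z axes.
In Python, from bench import ctrl gives the robot as it stands. The module is installed in compiled form; this text tells all that it offers.
- The arm moves only by the shell command python3 -m jog 'ROWS'. ROWS is JSON, one flat list of numbers, 5 for each row, row after row: the shift along the world's x, y, z normalised to -1 to 1, where 1 is 0.04 m, then the turn about the world's z normalised to -1 to 1, where 1 is 30 degrees, then the closure, from -1 (fully open) to 1 (shut). In form: [dx, dy, dz, yaw, grip, dx, dy, dz, yaw, grip, ...]. A call has 1 to 5 rows; each row shifts and turns the commanded pose from where the row before left it; what a row does not reach is not made up. A row lasts 1/12 s, in which the tool goes at most 41.7 mm and 7.16 degrees, less where a joint would pass 70% of its speed; a pose out of reach is approached as far as the arm can. A call with a number of a shift or a turn outside -1 to 1 is refused whole. A call with a gripper value outside its range is refused whole. The fingers move at their own pace and stop on an object; the grip force is fixed at half the most. Time passes only in rows, so rows that do not move let the fingers close. It gives the time, the measured TCP pose, the force, the opening and the grip force at its end, in the units of the state.
- ctrl.get_state(): the state, without advancing time (a new reading comes with each control period).
- ctrl.camera(name): name is "scene" or "top"; returns the picture (400x640x3 uint8, red, green, blue); there is no depth.
- ctrl.camera_model(name): a dict with "mtx" (3x3 intrinsics, pixels), "position" and "orientation" of the camera in the world. Camera axes: x right, y down, z forward; pixel columns grow to the right and rows downward; lengths in m; the calibration is good to about 2 mm. A picture is of the moment at which its call begins. camera_model takes no time and is no camera call.
- ctrl.sign_off(): hands the job in; it is judged then, once.
Trained networks look in the newest picture that a camera, given by its name, has taken for a name from the list of things; names that differ only in an ending like _2 or _b are one class to them, and where a whole thing is asked for, a point or a joint stands for the part that bears it (a point fixed in the world has none). Each returns a list of dicts, best first, with "confidence" (0 to 1); they miss things now and then, are a little off and sometimes report something else, mostly with a low value. They report only what shows in the picture. A call takes as long as a camera call. They do not tell look-alikes from the thing itself.
- ctrl.silhouettes(camera, target): "region" (400x640 bool, what is visible of it) and "bbox" ([left, top, width, height] in pixels, round what is visible of it).
The state is a dict: "time": time; "qpos": joint angles; "joint_vel": joint speeds; "effort": joint torques, N m; "ee_pos": TCP position; "tool_rot": TCP orientation; "wrist_force": force on the tool from outside, world axes, zero at the start; "moment": the same for the moment, N m; "finger_gap": finger opening in m; "grip_force": force on a finger pad.
Only numpy, scipy, OpenCV 4.12 (cv2) and the standard library are available. Lean on these libraries where they do the work, as an engineer would, in place of code of your own. Each camera call takes 0.05 s, during which the arm holds its last target. There are 200 camera calls.

TASK

The painter has finished with the short square bottle in the tray: press its spout gently straight down with the fingertips until it is fully home, then draw the hand away. Leave the bottle standing where it is, without lifting or shifting it, and do not touch the other three bottles, whose spouts must stay up, or disturb anything else on the table.

Things in the scene. Friction and masses are not known exactly. Their poses are not given: they have to be found in the camera images.
- tray: fixed low tray of light wood, 240 x 360 x 16 mm high, walls 6 mm, floor 6 mm thick; origin: centre of its underside, its own y along the 360 mm side. The four bottles, a cup and a jar stand in it in two rows of three, about 110 mm apart, in any order.
- short_square: THE BOTTLE TO CLOSE: square-bodied (50 x 50 mm) white plastic bottle with a paper label band, standing loose and upright in the tray; body 70 mm high, then a round white screw cap 28 mm across up to 90 mm, then the black push-pull spout. Origin: centre of its underside; z up. Weighs about 0.17 to 0.35 kg.
- top_short_square (a point): centre of the flat top (16 mm across) of the short square bottle's spout, wherever the spout is; with the spout up it is 112 mm above the bottle's underside, shut it is 102 mm. Under a push the bottle's soft shoulder also gives: cap and spout sink about 0.5 mm per newton (at most 8 mm) and spring back on release, so push 2 to 5 mm beyond the spout's own travel; 5 to 10 N is right.
- spout_short_square (a joint): how far this spout is pushed down, m: 0 up (open), 0.010 fully home (shut); starts at 0 to 0.002. Slides along the bottle's axis with 3 N of friction, no spring, stays where left.
- tall_square: to be left alone: square-bodied (50 x 50 mm) white plastic bottle with a paper label band, standing loose and upright in the tray; body 110 mm high, then a round white screw cap 28 mm across up to 130 mm, then the black push-pull spout. Origin: centre of its underside; z up. Its raised spout tops out 152 mm above its underside.
- spout_tall_square (a joint): how far that bottle's spout has been pushed down, m: 0 is up, where it starts and must stay; 0.010 is shut.
- short_round: to be left alone: round-bodied (52 mm across) white plastic bottle with a paper label band, standing loose and upright in the tray; body 70 mm high, then a round white screw cap 28 mm across up to 90 mm, then the black push-pull spout. Origin: centre of its underside; z up. Its raised spout tops out 112 mm above its underside.
- spout_short_round (a joint): how far that bottle's spout has been pushed down, m: 0 is up, where it starts and must stay; 0.010 is shut.
- tall_round: to be left alone: round-bodied (52 mm across) white plastic bottle with a paper label band, standing loose and upright in the tray; body 110 mm high, then a round white screw cap 28 mm across up to 130 mm, then the black push-pull spout. Origin: centre of its underside; z up. Its raised spout tops out 152 mm above its underside.
- spout_tall_round (a joint): how far that bottle's spout has been pushed down, m: 0 is up, where it starts and must stay; 0.010 is shut.
- cup: bystander in the tray: clear plastic cup, 72 mm across, 90 mm high, loose; origin: centre of its underside
- jar: bystander in the tray: orange paint jar with a white lid, 60 mm across, 65 mm high, loose; origin: centre of its underside
- canvas: bystander: loose stretched canvas, 150 x 150 x 18 mm, lying to the robot's right of the tray; origin: centre of its underside
- brush_a: bystander: loose paint brush about 200 mm long, lying to the robot's right of the tray, pointing away from the robot; origin: middle of its handle, on the table
- brush_b: bystander: loose paint brush about 180 mm long, lying to the robot's left of the tray, pointing away from the robot; origin: middle of its handle, on the table
- dish: bystander: loose white dish, 100 mm across, 20 mm high, to the robot's left of the tray; origin: centre of its underside
Mind the look-alikes: they are no part of the job. What is shaped like the short_square but orange or purple is not meant.

How it is judged:
By the outcome, as a careful person would: the job done as asked, in the order asked, and still so for the second after the job is handed in, with the robot touching nothing.
It also fails if it takes over 32 s, if anything falls off the work surface, if the arm or the gripper's body presses on something with over 40 N, if the wrist force passes 120 N, or if a joint passes its speed limit or range.

## Working session

There is one attempt and no reset: what is moved stays moved. The work goes in short steps, Python scripts to look and compute and a shell command to move; the robot and the scene stay as the last step left them, time stands still between calls to the robot, and variables do not carry over. Pictures are saved under pics/ and viewed, at most 10 in all, crops included, and the job is handed in when it is done.

```bash
mkdir -p pics; cat > h.py <<'E'
import numpy as np, cv2
from bench import ctrl
def ray(cam,u,v):
    m=ctrl.camera_model(cam);K=np.array(m["mtx"]);R=np.array(m["orientation"]);p=np.array(m["position"])
    return p,R@np.linalg.inv(K)@np.array([u,v,1.])
def at_z(cam,u,v,z):
    p,d=ray(cam,u,v);return p+d*(z-p[2])/d[2]
def proj(cam,P):
    m=ctrl.camera_model(cam);K=np.array(m["mtx"]);R=np.array(m["orientation"]);p=np.array(m["position"])
    q=K@R.T@(np.array(P)-p);return q[:2]/q[2]
E
python3 - <<'E'
from h import *
np.set_printoptions(precision=4,suppress=True)
ims=[]
for c in("scene","top"):
    im=ctrl.camera(c)[:,:,::-1];cv2.imwrite(f"pics/{c}0.png",im)
    m=ctrl.camera_model(c);print(c,m["position"],np.array(m["mtx"])[0,0])
    for t in("short_square","tall_square","short_round","tall_round"):
        for s in ctrl.silhouettes(c,t):
            x,y,w,h=s["bbox"];print(t,round(s["confidence"],2),s["bbox"],at_z(c,x+w/2,y+h/2,.08))
s=ctrl.get_state();print(s["time"],s["ee_pos"],s["finger_gap"],s["tool_rot"])
E
```

```text
scene [1.3583 0.0941 0.7718] 468.9263663481037
short_square 0.67 [228.1, 160.7, 20.4, 38.7] [ 0.319  -0.2357  0.08  ]
short_square 0.62 [232.7, 209.4, 33.1, 43.3] [ 0.5313 -0.1589  0.08  ]
short_square 0.59 [247.6, 172.5, 26.7, 44.7] [ 0.3838 -0.1604  0.08  ]
tall_square 0.91 [275.0, 200.5, 33.1, 60.6] [ 0.523  -0.0606  0.08  ]
short_round 0.56 [212.9, 234.8, 23.5, 44.9] [ 0.6238 -0.193   0.08  ]
short_round 0.22 [317.3, 229.0, 29.4, 45.0] [0.5873 0.0384 0.08  ]
tall_round 0.71 [254.5, 232.8, 27.1, 60.5] [ 0.6345 -0.0953  0.08  ]
tall_round 0.44 [235.5, 209.9, 31.2, 41.3] [ 0.5292 -0.1549  0.08  ]
top [ 0.2673 -0.0354  1.262 ] 399.18548496719757
short_square 0.73 [357.9, 184.0, 23.2, 22.1] [ 0.485 -0.161  0.08 ]
short_square 0.68 [362.8, 236.6, 24.5, 21.2] [ 0.3297 -0.1779  0.08  ]
short_square 0.54 [390.2, 262.2, 26.8, 19.3] [ 0.2607 -0.2607  0.08  ]
tall_square 0.86 [325.4, 170.8, 20.8, 29.5] [ 0.5118 -0.0593  0.08  ]
short_round 0.72 [375.8, 155.5, 17.0, 17.9] [ 0.5806 -0.2054  0.08  ]
tall_round 0.83 [338.4, 137.7, 19.5, 25.1] [ 0.6231 -0.0951  0.08  ]
0.5 [0.1828 0.5976 0.2562] 0.08520847459620468 [[-0.9563  0.2925 -0.    ]
 [ 0.2925  0.9563 -0.    ]
 [ 0.     -0.     -1.    ]]
```

View pics/scene0.png

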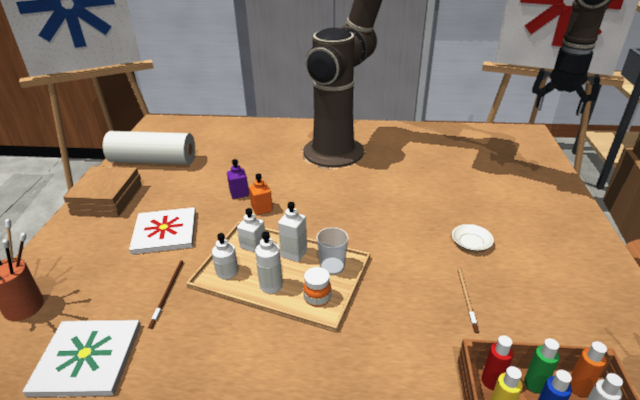

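View pics/top0.png

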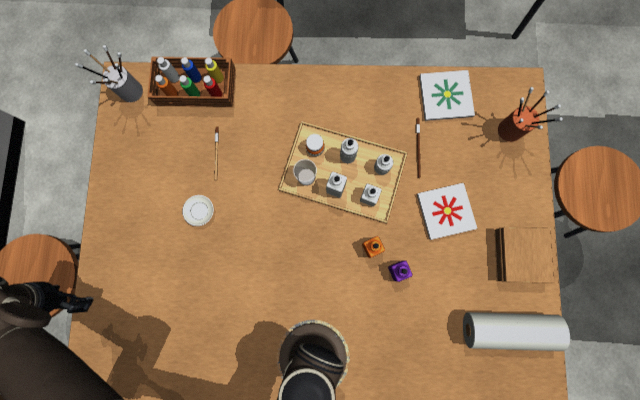

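Candidates shaped like it: the white one at top (370,195) / scene (251,231), orange at top (374,246), purple at top (401,271). The white one stands in the tray and is short and square, so it fits. I'll confirm that in one enlarged crop.

```bash
python3 - <<'E'
import cv2,numpy as np
a=cv2.imread("pics/scene0.png")[195:255,205:265];b=cv2.imread("pics/top0.png")[155:215,335:395]
r=lambda i:cv2.resize(i,(390,390),interpolation=cv2.INTER_CUBIC)
cv2.imwrite("pics/crop1.png",np.hstack([r(a),r(b)]))
E
```

```text
(no output)
```

View pics/crop1.png

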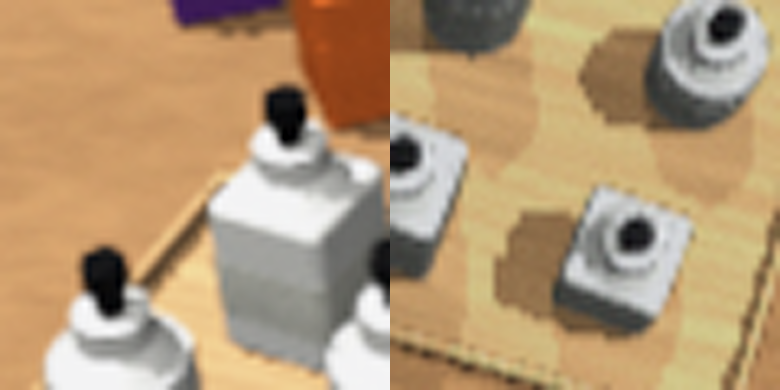

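The crop shows the white square bottle in the tray's corner, with its black spout at top ≈(372.5,191) and scene ≈(249,210). The short round one is separate, at scene (221,238).

```bash
python3 - <<'E'
from h import *
np.set_printoptions(precision=4,suppress=True)
def cen(c,f,x0,x1,y0,y1):
    g=cv2.imread(f)[y0:y1,x0:x1].max(2).astype(float)
    w=np.clip(110-g,0,80); ys,xs=np.mgrid[y0:y1,x0:x1]; 
    print(c,w.astype(int)); return (w*xs).sum()/w.sum(),(w*ys).sum()/w.sum()
t=cen("top","pics/top0.png",368,378,186,197)
s=cen("scene","pics/scene0.png",243,256,206,219)
print(t,at_z("top",*t,.114)); print(s,at_z("scene",*s,.112))
# triangulate
A=np.zeros((3,3));b=np.zeros(3)
for c,u in(("top",t),("scene",s)):
    p,d=ray(c,*u);d/=np.linalg.norm(d);M=np.eye(3)-np.outer(d,d);A+=M;b+=M@p
print(np.linalg.solve(A,b))
E
```

```text
top [[ 0  0  0  0  0  0  0  0  0  0]
 [ 0  0  0  0  0  0  0  0  0  0]
 [ 0  0  0  0  0  0  0  0  0  0]
 [ 0  0  0 37 80 70 37  0  0  0]
 [ 0  0 29 78 76 78 65  0  0  0]
 [ 0  0 48 80 76 76 67  8  0  0]
 [ 0  0 38 80 80 77 55  0  0  0]
 [ 0  0  5 41 29 21  0  0  0  0]
 [ 0  0  0  0  0  0  0  0  0  0]
 [17  0  0  0  0  0  0  0  0  0]
 [ 3 14  0  0  0  0  0  0  0  0]]
scene [[ 0  0  0  0  0  0  0  0  0  0  0  0  0]
 [ 0  0  0  0  0  0  0  0  0  0  0  0  0]
 [ 0  0  0  0  0 24 25  2  0  0  0  0  0]
 [ 0  0  0 51 80 80 80 80 31  0  0  0  0]
 [ 0  0  0 80 80 80 80 80 44  0  0  0  0]
 [ 0  0  0 80 80 80 80 80 80  0  0  0  0]
 [ 0  0  0 80 80 80 80 80 80  0  0  0  0]
 [ 0  0  0 55 80 80 80 80 80  0  0  0  0]
 [ 0  0  0  0 62 80 80 80 41  0  0  0  0]
 [ 0  0  0  0  0 80 80 80 20  0  0  0  0]
 [ 0  0  0  0  0 80 80 74  4  0  0  0  0]
 [ 0  0  0  0  0  0 15  0  0  0  0  0  0]
 [ 0  0  0  0  0  0  0  0  0  0  0  0  0]]
(np.float64(372.0849816849817), np.float64(190.92747252747253)) [ 0.4911 -0.1648  0.114 ]
(np.float64(248.61174242424244), np.float64(212.0536616161616)) [ 0.5006 -0.1638  0.112 ]
[ 0.4928 -0.166   0.106 ]
```

```bash
python3 -m jog '[0.35,-0.87,0,-0.14,1,0.35,-0.87,0,-0.14,1,0.35,-0.87,0,-0.14,1,0.35,-0.87,0,-0.14,1,0.35,-0.87,0,-0.14,1]'; python3 -m jog '[0.35,-0.87,0,-0.14,1,0.35,-0.87,0,-0.14,1,0.35,-0.87,0,-0.14,1,0.35,-0.87,0,-0.14,1,0.35,-0.87,0,-0.14,1]'
```

```text
time: 0.92
ee_pos: [0.2531, 0.4222, 0.2563]
tool_rot: [[-0.786, 0.618, 0.0], [0.618, 0.786, 0.0], [-0.0, 0.0, -1.0]]
wrist_force: [1.2, -0.2, 0.5]
finger_gap: 0.026
grip_force: 0.0
time: 1.33
ee_pos: [0.3232, 0.2481, 0.2567]
tool_rot: [[-0.512, 0.859, 0.001], [0.859, 0.512, 0.001], [-0.0, 0.001, -1.0]]
wrist_force: [1.1, 1.0, 0.5]
finger_gap: 0.0002
grip_force: 0.0
```

```bash
python3 -m jog '[0.35,-0.86,0,-0.14,1,0.35,-0.86,0,-0.14,1,0.35,-0.86,0,-0.14,1,0.35,-0.86,0,-0.14,1,0.35,-0.86,0,-0.14,1]'; python3 -m jog '[0.35,-0.86,0,-0.14,1,0.35,-0.86,0,-0.14,1,0.35,-0.86,0,-0.14,1,0.35,-0.86,0,-0.14,1,0.35,-0.86,0,-0.14,1]';  python3 -m jog '[0.36,-0.86,-0.5,0,1,0.36,-0.86,-0.5,0,1,0,0,-0.3,0,1,0,0,0,0,1,0,0,0,0,1]'
python3 - <<'E'
from h import *
P=ctrl.get_state()["ee_pos"];print(P)
a=ctrl.camera("scene")[:,:,::-1];b=ctrl.camera("top")[:,:,::-1]
tip=np.array(P)-[0,0,.025]
print(proj("scene",tip),proj("top",tip))
r=lambda i:cv2.resize(i,(390,390),interpolation=cv2.INTER_CUBIC)
cv2.imwrite("pics/crop2.png",np.hstack([r(a[180:258,210:288]),r(b[150:228,330:408])]))
E
```

```text
time: 1.75
ee_pos: [0.3933, 0.0759, 0.2568]
tool_rot: [[-0.17, 0.985, 0.002], [0.985, 0.17, 0.0], [-0.0, 0.002, -1.0]]
wrist_force: [0.9, 1.1, -0.7]
finger_gap: 0.0003
grip_force: 0.0
time: 2.17
ee_pos: [0.4633, -0.0963, 0.2567]
tool_rot: [[0.195, 0.981, 0.001], [0.981, -0.195, -0.0], [0.0, 0.001, -1.0]]
wrist_force: [-0.3, 0.4, -0.2]
finger_gap: -0.0003
grip_force: 0.0
time: 2.58
ee_pos: [0.4901, -0.1616, 0.2039]
tool_rot: [[0.192, 0.981, -0.003], [0.981, -0.192, 0.002], [0.001, -0.003, -1.0]]
wrist_force: [0.1, 0.7, 0.4]
finger_gap: 0.0
grip_force: 0.0
[ 0.49008156 -0.16157163  0.20387849]
[247.58054115 185.90178805] [373.57584568 186.83636137]
```

View pics/crop2.png

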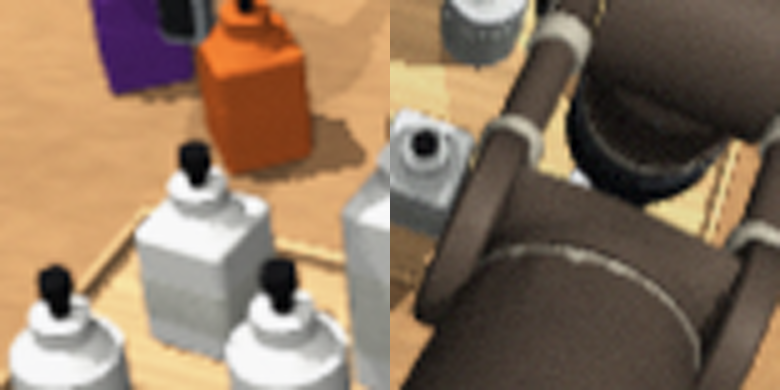

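The picture shows the closed fingertips at scene (247,188), matching the projected tip, above the spout at (249,210). I'll trim sideways and go down to just above it.

```bash
python3 -m jog '[0.05,-0.08,-0.3,0,1,0,0,-0.4,0,1,0,0,-0.3,0,1,0,0,-0.2,0,1,0,0,0,0,1]'
python3 - <<'E'
from h import *
P=ctrl.get_state()["ee_pos"];print(P)
a=ctrl.camera("scene")[:,:,::-1]
print(proj("scene",np.array(P)-[0,0,.025]))
cv2.imwrite("pics/crop3.png",cv2.resize(a[170:250,210:290],(560,560),interpolation=cv2.INTER_CUBIC))
E
```

```text
time: 3.1
ee_pos: [0.4916, -0.1641, 0.1548]
tool_rot: [[0.19, 0.982, -0.004], [0.982, -0.19, 0.002], [0.001, -0.004, -1.0]]
wrist_force: [-0.5, 0.5, -0.5]
finger_gap: -0.0001
grip_force: 0.0
[ 0.49157331 -0.16409045  0.15475765]
[248.56013923 203.66238366]
```

View pics/crop3.png

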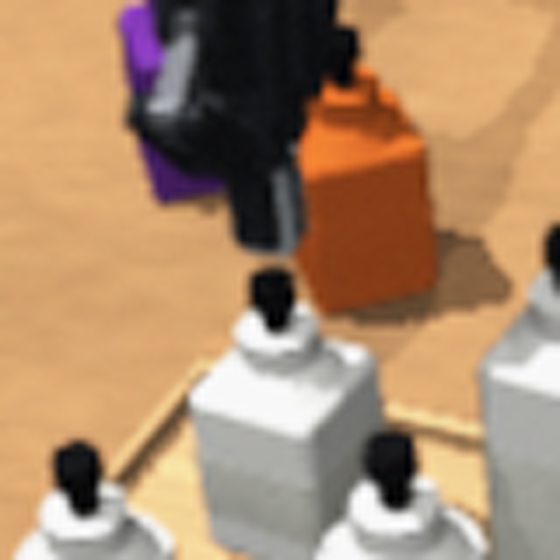

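The tips hang centred just above the spout: tip at crop x 267, spout at 272, so under 1 px apart. Now down in small steps.

```bash
python3 -m jog '[0,0,-0.2,0,1,0,0,0,0,1]'; python3 -m jog '[0,0,-0.05,0,1,0,0,-0.05,0,1,0,0,0,0,1]'; python3 -m jog '[0,0,-0.05,0,1,0,0,-0.05,0,1,0,0,0,0,1]'
```

```text
time: 3.32
ee_pos: [0.493, -0.1651, 0.1483]
tool_rot: [[0.191, 0.982, -0.001], [0.982, -0.191, 0.0], [0.0, -0.001, -1.0]]
wrist_force: [-0.5, 0.4, -0.1]
finger_gap: 0.0001
grip_force: 0.0
time: 3.57
ee_pos: [0.4931, -0.1653, 0.1447]
tool_rot: [[0.191, 0.982, -0.0], [0.982, -0.191, 0.0], [0.0, -0.0, -1.0]]
wrist_force: [0.0, -0.7, 0.2]
finger_gap: -0.0001
grip_force: 0.0
time: 3.82
ee_pos: [0.4933, -0.1654, 0.1407]
tool_rot: [[0.191, 0.982, 0.0], [0.982, -0.191, -0.0], [-0.0, 0.0, -1.0]]
wrist_force: [0.6, 0.1, 0.5]
finger_gap: -0.0
grip_force: 0.3
```

```bash
for i in 1; do python3 -m jog '[0,0,-0.04,0,1,0,0,-0.04,0,1,0,0,0,0,1]'|grep -E "ee_|wr"; done; python3 -m jog '[0,0,-0.04,0,1,0,0,-0.04,0,1,0,0,0,0,1]'|grep -E "ee_|wr"; python3 -m jog '[0,0,-0.04,0,1,0,0,0,0,1]'|grep -E "ee_|wr"
```

```text
ee_pos: [0.4933, -0.1654, 0.1378]
wrist_force: [-0.4, 0.6, 4.1]
ee_pos: [0.4933, -0.1653, 0.1344]
wrist_force: [-0.0, 0.2, 3.5]
ee_pos: [0.4933, -0.1654, 0.1327]
wrist_force: [0.4, 0.0, 3.5]
```

```bash
python3 -m jog '[0,0,-0.04,0,1,0,0,0,0,1]'|grep -E "ee_|wr"; python3 -m jog '[0,0,-0.04,0,1,0,0,0,0,1]'|grep -E "ee_|wr"; python3 -m jog '[0,0,-0.03,0,1,0,0,0,0,1]'|grep -E "ee_|wr"
```

```text
ee_pos: [0.4933, -0.1653, 0.1312]
wrist_force: [0.1, -0.5, 3.8]
ee_pos: [0.4934, -0.1654, 0.1299]
wrist_force: [-0.8, 0.3, 5.9]
ee_pos: [0.4934, -0.1654, 0.129]
wrist_force: [-1.6, -0.3, 8.5]
```

The force is rising at the shoulder's 2 N/mm, so the spout is home. Holding a moment, then straight up.

```bash
python3 -m jog '[0,0,0,0,1,0,0,0,0,1]'|grep -E "ee_|wr"; python3 -m jog '[0,0,0.05,0,1,0,0,0.1,0,1,0,0,0.2,0,1,0,0,0.5,0,1,0,0,0.8,0,1]'|grep -E "ee_|wr"; python3 -m jog '[0,0,0.9,0,1,0,0,0.9,0,1,0,0,0.4,0,1,-0.3,0.8,0,0,1,-0.3,0.8,0,0,1]'|grep -E "ee_|wr"; python3 -m jog '[-0.3,0.8,0,0,1,-0.3,0.8,0,0,1,-0.3,0.8,0,0,1,-0.3,0.8,0,0,1,-0.3,0.8,0,0,1]'|grep -E "ee_|wr"; python3 -m jog '[-0.2,0.8,0,0,1,-0.2,0.8,0,0,1,0,0.8,0,0,1,0,0.5,0,0,1,0,0,0,0,1]'
python3 - <<'E'
from h import *
b=ctrl.camera("top")[:,:,::-1];a=ctrl.camera("scene")[:,:,::-1]
r=lambda i:cv2.resize(i,(390,390),interpolation=cv2.INTER_CUBIC)
a0=cv2.imread("pics/scene0.png")
cv2.imwrite("pics/crop4.png",np.hstack([r(a0[195:305,200:310]),r(a[195:305,200:310])]))
d=cv2.absdiff(cv2.imread("pics/top0.png"),b).max(2)[115:225,275:410]
print((d>40).sum(),np.argwhere(d>40)[:20]+[115,275])
E
```

```text
ee_pos: [0.4934, -0.1654, 0.1292]
wrist_force: [-1.9, -0.4, 7.0]
ee_pos: [0.49, -0.1639, 0.1916]
wrist_force: [0.4, 1.5, 0.4]
ee_pos: [0.4702, -0.1018, 0.2846]
wrist_force: [0.4, 1.5, -0.3]
ee_pos: [0.4078, 0.06, 0.2823]
wrist_force: [1.2, 0.9, 0.4]
time: 6.82
ee_pos: [0.3925, 0.1778, 0.2826]
tool_rot: [[0.187, 0.982, -0.0], [0.982, -0.187, 0.002], [0.002, -0.0, -1.0]]
wrist_force: [0.5, -0.2, 0.3]
finger_gap: -0.0001
grip_force: 0.0
19 [[187 373]
 [188 372]
 [188 373]
 [188 374]
 [189 372]
 [189 373]
 [189 374]
 [189 375]
 [190 368]
 [190 375]
 [191 364]
 [191 375]
 [193 363]
 [193 371]
 [193 372]
 [193 373]
 [194 351]
 [195 351]
 [196 351]]
```

View pics/crop4.png

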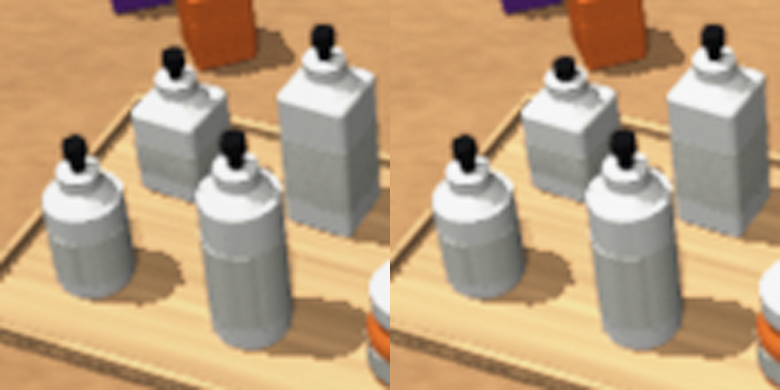

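The before/after crop shows the short square bottle's spout down (its top went from crop y 47 to 57) and the bottle unmoved. The other three spouts are still up, and the top view changed only around this spout and its shadow.

```bash
python3 -c "
from bench import ctrl
print(ctrl.sign_off())"
```

```text
the job is handed in; nothing more can be done
None
```

The short square bottle's spout is pushed fully home, peaking at about 8.5 N; the camera shows the bottle unmoved and the other three spouts still up, and the job is handed in with the hand clear, about 7 s in.

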